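# Fit the filter plates to the air cleaner and set it running

## Robot

A 7-joint arm with a two-finger parallel gripper is mounted at the origin on the work surface. World frame = base frame: x ahead of the robot, y to its left, z up, the work surface at z = 0. Lengths are in m, angles in rad, forces in N, time in s.
With the tool pointing down it reaches from about 0.375 to 0.925 m from the base axis. Payload 3.1 kg.
Tool frame: the origin (TCP) lies midway between the tips of the shut fingers; the grasp point (between the pads) lies 19 mm behind it (grip_point_offset is the distance from the TCP to the grasp point, in m); z points along the fingers, y is the direction in which the jaws open and shut (so a half turn about z gives the same grasp; the last joint's range is limited). The gripper opens to 85 mm and grips with 20 to 120 N. Pads are 22 mm wide; open, the fingers measure 114 mm over their backs; the gripper's body (76 mm by 85 mm) begins 54 mm behind the grasp point. The pads swing forward as they close: fully open they stand 13 mm farther back than shut.
Start: joints at [-1.279, 0.383, 0.044, 1.598, -0.018, 1.161, -0.05], TCP at [0.247, 0.601, 0.231] pointing down, gripper open.
Joint ranges: [-2.61, 2.61], [-0.41, 2.15], [-1.48, 1.57], [0, 2.5], [-1.57, 4.71], [0.05, 1.97], [-2.85, 2.85]. Speed limits (rad/s): [2.79, 2.79, 3.14, 3.14, 3.14, 3.14, 3.14].

## Interface

Orientations are given as a unit quaternion [w, x, y, z].
In Python, from rig import * gives the robot as it stands.
- The arm moves only by the tool send_rows, never from a script. Its argument "deltas" is a list of rows, each an object with "delta_pos": the shift along the tool's x, y, z in m, a list of three; "turn": the turn about the tool's z in degrees; "fingers": the closure, from -1 (fully open) to 1 (shut). In form: [{"delta_pos": [x, y, z], "turn": turn, "fingers": fingers}, ...]. A call has 1 to 12 rows; each row shifts and turns the commanded pose from where the row before left it, along the tool's axes as they then stand; what a row does not reach is not made up. A row lasts 1/8 s, in which the tool goes at most 62.5 mm and 10.7 degrees, less where a joint would pass 70% of its speed; a pose out of reach is approached as far as the arm can. A call is refused whole if a number of a shift passes 0.0625 or a number of a turn 10.7, either way. A call with a gripper value outside its range is refused whole. The fingers move at their own pace and stop on an object; "grip_force" is the grip in N (left out, the last holds). Time passes only in rows, so rows that do not move let the fingers close. It gives the time, the measured TCP pose, the force and the opening at its end, in the units of the state.
- read_state(): the state, without advancing time (a new reading comes with each control period).
- camera(name): name is "scene" or "top"; returns a dict with "pixels" (420x560x3 uint8, red, green, blue), "vertical_fov" (degrees; the focal length in pixels is half the picture's height over the tangent of half this angle, whatever the lens; pixels are square), "cx", "cy" (the principal point, pixels), "world_to_cam" (4x4, takes a point from world to camera coordinates). Camera axes: x right, y up, looking along -z (the intrinsics and any distortion apply to the point x, -y, -z); pixel columns grow to the right and rows downward; lengths in m; the calibration is good to about 2 mm. A picture is of the moment at which its call begins. There is no depth.
- job_done(): hands the job in, once; it reports no verdict.
The state is a dict: "time": time; "q": joint angles; "dq": joint speeds; "joint_efforts": joint torques, N m; "tcp_pos": TCP position; "ee_rot": TCP orientation; "contact_force": force on the tool from outside, world axes, zero at the start; "wrist_torque": the same for the moment, N m; "grip_width": finger opening in m.
Only numpy, scipy, OpenCV 4.12 (cv2) and the standard library are available. Lean on these libraries where they do the work, as an engineer would, in place of code of your own. Each camera call takes 0.05 s, during which the arm holds its last target. There are 200 camera calls.

## Task

Push the stop key so that the latched run key pops up and the air cleaner stands still. Then take each blanking plate out of its bay and lay it in the return tray, and fit every louvred filter plate from the bench into a bay of its own, tucking one edge under the metal lip on the robot's side and lowering the opposite edge until the plate lies flat on the bay floor (a bay may stay empty); set the damper lever to half open, straight up. When all that is done push the run key fully down; leave the other things on the bench where they are.

Things in the scene. Friction and masses are not known exactly. Their poses are not given: they have to be found in the camera images.
- plate0_mid (a point): filter plate, may be absent (None); all alike: white frame 80 (x) x 64 (y) x 6 mm with black louvre stripes, 0.12 kg; an upright pull bar on its middle, 12 mm thick (x), 40 mm long (y), rises 36 mm above the frame (42 mm in all). This point: its centre, 21 mm above the underside, in the bar; z up out of the plate. Same both ways round: either 64 mm edge may go under the lip.
- plate1_mid (a point): filter plate, may be absent (None); all alike: white frame 80 (x) x 64 (y) x 6 mm with black louvre stripes, 0.12 kg; an upright pull bar on its middle, 12 mm thick (x), 40 mm long (y), rises 36 mm above the frame (42 mm in all). This point: its centre, 21 mm above the underside, in the bar; z up out of the plate. Same both ways round: either 64 mm edge may go under the lip.
- plate2_mid (a point): filter plate, may be absent (None); all alike: white frame 80 (x) x 64 (y) x 6 mm with black louvre stripes, 0.12 kg; an upright pull bar on its middle, 12 mm thick (x), 40 mm long (y), rises 36 mm above the frame (42 mm in all). This point: its centre, 21 mm above the underside, in the bar; z up out of the plate. Same both ways round: either 64 mm edge may go under the lip.
- blank0_mid (a point): blanking plate, may be absent (None): just like a filter plate in size, shape, bar and weight but solid white, with no louvre stripes; it starts seated in the unit's +y end bay, its -x edge under the lip, and comes out as a plate goes in, backwards: far edge up, then slide away from the lip. This point: its centre, 21 mm above the underside, in the bar.
- blank1_mid (a point): blanking plate, may be absent (None): just like a filter plate in size, shape, bar and weight but solid white, with no louvre stripes; it starts seated in the unit's -y end bay, its -x edge under the lip, and comes out as a plate goes in, backwards: far edge up, then slide away from the lip. This point: its centre, 21 mm above the underside, in the bar.
- tray_floor (a point): centre of the inner floor of the low open aluminium return tray, fixed on the bench beside the unit: inside 102 (x) x 162 (y) mm, floor 4 mm above the table, walls 4 mm thick and 22 mm high over the table. There is room for two blanking plates side by side along y.
- unit: white air-cleaner unit, fixed, 222 (x) x 236 (y) mm, with three filter bays in a row along y and an aluminium lip along its -x side, nearest the robot. Origin under the middle bay, on the table. Bays: floor 50 mm above the table, 84 (x) x 70 (y) mm; walls 10 mm high (6 mm thick between bays); beyond the +x wall (x over 56 mm) a fan deck 14 mm above the bay floor.
- bay0 (a point): centre of the floor of the unit's +y end bay; x points away from the lip, z up. The lip overhangs the floor's -x edge by 10 mm, its underside 12 and its top 16 mm above the floor: the opening is 74 mm long, so a plate enters only tilted (about 13 degrees), -x edge first under the lip. Seated: flat on the floor, plate centre point 21 mm above this point, within 3 mm sideways.
- bay1 (a point): centre of the floor of the unit's middle bay; x points away from the lip, z up. The lip overhangs the floor's -x edge by 10 mm, its underside 12 and its top 16 mm above the floor: the opening is 74 mm long, so a plate enters only tilted (about 13 degrees), -x edge first under the lip. Seated: flat on the floor, plate centre point 21 mm above this point, within 3 mm sideways.
- bay2 (a point): centre of the floor of the unit's -y end bay; x points away from the lip, z up. The lip overhangs the floor's -x edge by 10 mm, its underside 12 and its top 16 mm above the floor: the opening is 74 mm long, so a plate enters only tilted (about 13 degrees), -x edge first under the lip. Seated: flat on the floor, plate centre point 21 mm above this point, within 3 mm sideways.
- control: grey control box, fixed, 120 (x) x 210 (y) x 55 mm high, with two white keys (caps 28 (x) x 24 (y) mm, 48 mm apart along y) and the damper lever beyond them on the +y side. Interlocked: the key that is fully down stays down; pushing the other fully down (about 3 N) pops it up; the two travels always sum to 8 mm. Keys stay where left, so push to the end. Origin: underside centre.
- key_stop (a joint): travel of the stop key (plain cap, the one farther from the lever): 0 up, 0.008 m fully down (latched).
- key_stop_top (a point): centre of the top face of the stop key (plain cap, the one farther from the lever); moves with it: 71 mm above the table when up, 63 mm when latched. Axes as the control box.
- key_run (a joint): travel of the run key (cap with two black bars, the one nearer the lever; latched at the start): 0 up, 0.008 m fully down (latched).
- key_run_top (a point): centre of the top face of the run key (cap with two black bars, the one nearer the lever; latched at the start); moves with it: 71 mm above the table when up, 63 mm when latched. Axes as the control box.
- damper (a joint): damper lever angle: 0 at the closed stop (leaning 0.70 rad to the box's -x, the robot's side), growing as it swings to the box's +x; 0.70 is half open, straight up at the long white mark; 1.40 fully open. About 0.10 N m of friction (1.5 N at the knob); stays where it is left.
- damper_knob (a point): centre of the lever's black knob, a cylinder 18 mm in diameter, 22 mm long in line with the lever, 67 mm from the hinge axis; the steel rod below is 10 mm in diameter. Turns with the lever.
- damper_pivot (a point): fixed point on the lever's hinge axis (this frame's y), 62 mm above the table; the knob moves towards this frame's +x as it opens. The nearest key is 88 mm away along -y.
- screw_box: open cardboard box of screws 70 x 60 x 35 mm, among the plates; a bystander to be left where it is; origin at its underside.
- terminal_block: white terminal block 70 x 34 x 25 mm; a bystander to be left where it is; origin at its underside.
- tape_roll: roll of tape 100 mm across, 30 mm high; a bystander to be left where it is; origin at its underside.
- jar: glass jar with steel cap, 68 mm across, 85 mm high; a bystander to be left where it is; origin at its underside.
- mug: white mug 80 mm across, 90 mm high; a bystander to be left where it is; origin at its underside.
- screwdriver: screwdriver lying on the table; a bystander to be left where it is; origin near its middle.

How it is judged:
By the outcome, as a careful person would: the job done as asked, in the order asked, and still so for the second after the job is handed in, with the robot touching nothing.
Of plate0, plate1, plate2 only 2 to 3 are there at a start; the rules pass over those that are not, and their reading is None.
Of blank0, blank1 only 1 to 2 are there at a start; the rules pass over those that are not, and their reading is None.
At some moment in a run one of plate0, plate1, plate2 may be knocked a few centimetres aside while the robot is not near it.
Once in a run the grip may slacken for a moment while it holds something.
It also fails if it takes over 210 s, if anything falls off the work surface, if the arm or the gripper's body presses on something with over 40 N, if the wrist force passes 120 N, or if a joint passes its speed limit or range.

## Working session

There is one attempt and no reset: what is moved stays moved. The work goes in short steps, Python scripts to look and compute and a tool call to move; the robot and the scene stay as the last step left them, time stands still between calls to the robot, and variables do not carry over. Pictures are saved under pics/ and viewed, about 12 in all and at most 16, crops included, and the job is handed in when it is done.

Besides the shell and the picture viewer there is one more tool, called after ">>>" as name(argument=value, ...) on one line, values as JSON. send_rows: Moves the arm, as the interface text tells. Its arguments: {"type":"object","properties":{"deltas":{"type":"array","items":{"type":"object","properties":{"delta_pos":{"type":"array","items":{"type":"number"}},"turn":{"type":"number"},"fingers":{"type":"number"}}}},"grip_force":{"type":"number"}},"required":["deltas"]}

```bash
mkdir -p pics; ls
cat > h.py <<'E'
from rig import *
import numpy as np, cv2
def cam(n,save=None):
    c=camera(n)
    if save: cv2.imwrite('pics/'+save,cv2.cvtColor(c['pixels'],cv2.COLOR_RGB2BGR))
    return c
def K(c):
    f=c['pixels'].shape[0]/2/np.tan(np.radians(c['vertical_fov'])/2); return f,c['cx'],c['cy']
def ray(c,u,v):
    f,cx,cy=K(c); W=np.array(c['world_to_cam']); R,t=W[:3,:3],W[:3,3]
    d=R.T@np.array([(u-cx)/f,-(v-cy)/f,-1]); return -R.T@t,d
def onz(c,u,v,z):
    o,d=ray(c,u,v); return o+d*(z-o[2])/d[2]
def proj(c,p):
    f,cx,cy=K(c); W=np.array(c['world_to_cam']); q=W[:3,:3]@np.array(p)+W[:3,3]
    return cx+f*q[0]/-q[2], cy-f*q[1]/-q[2]
E
python3 - <<'E'
from h import *
for n in('top','scene'):
    c=cam(n,n+'0.png'); print(n,c.keys(),c['vertical_fov'],c['cx'],c['cy'],np.round(c['world_to_cam'],3).tolist())
    if 'distortion' in c: print(c['distortion'])
s=read_state();print(s)
E
```

```text
pics
top dict_keys(['pixels', 'vertical_fov', 'cx', 'cy', 'world_to_cam']) 53.80251848666949 279.71270751292974 206.47058552556283 [[-0.026, -1.0, -0.013, -0.011], [0.995, -0.027, 0.094, -0.542], [-0.094, -0.01, 0.995, -1.194], [0.0, 0.0, 0.0, 1.0]]
scene dict_keys(['pixels', 'vertical_fov', 'cx', 'cy', 'world_to_cam']) 51.40300854875367 273.78412261594804 213.78634406124323 [[-0.49, 0.872, 0.005, 0.281], [-0.716, -0.405, 0.568, 0.312], [0.497, 0.275, 0.823, -1.577], [0.0, 0.0, 0.0, 1.0]]
{'time': 0.1, 'q': array([-1.27883477,  0.3838028 ,  0.04383544,  1.59941844, -0.01792609,
        1.16120494, -0.04988244]), 'dq': array([ 0.00148351, -0.0014579 ,  0.00041814, -0.00474584,  0.00124397,
        0.00088647,  0.00060395]), 'joint_efforts': array([ 2.93886202e-03, -4.34731150e+01,  1.02934498e+00, -2.50457096e+01,
        1.08082930e-02,  5.38803753e-03, -4.26952511e-06]), 'tcp_pos': array([0.24664588, 0.60045694, 0.22998004]), 'ee_rot': array([-1.84250381e-04,  1.93606219e-01,  9.81078561e-01, -1.20658242e-03]), 'contact_force': array([-0.34514958, -0.36477508, -0.6264574 ]), 'wrist_torque': array([-0.00601017, -0.03413894, -0.00077859]), 'grip_width': 0.08553370889139686}
```

View pics/top0.png

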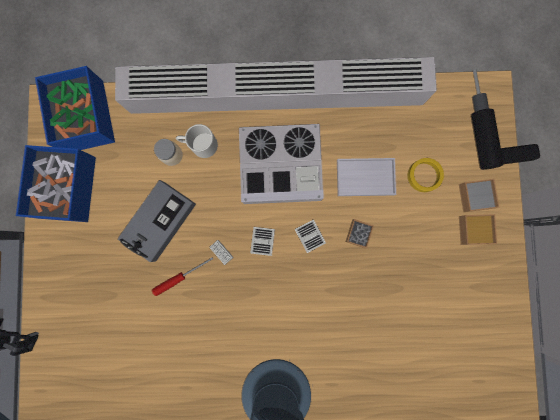

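View pics/scene0.png

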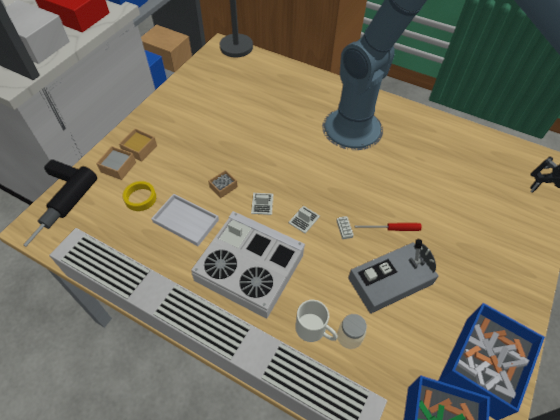

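Run:
```python
from h import *
t=cv2.imread('pics/top0.png'); 
cv2.imwrite('pics/tc.png',cv2.resize(t[120:270,112:332],None,fx=3.6,fy=3.6,interpolation=cv2.INTER_CUBIC))
s=cv2.imread('pics/scene0.png'); 
cv2.imwrite('pics/sc.png',cv2.resize(s[180:320,190:450],None,fx=3,fy=3,interpolation=cv2.INTER_CUBIC))
c=cam('top'); d=cam('scene')
print(proj(c,read_state()['tcp_pos']),proj(d,read_state()['tcp_pos']),proj(c,[0,0,0]),proj(d,[0,0,0]))
for p in [(240,128),(320,125),(322,200),(242,203)]: print(p, onz(c,*p,.064).round(3))
for p in [(262,241),(310,236)]: print(p, onz(c,*p,.006).round(3))
```

```text
(np.float64(21.299147415391133), np.float64(327.4977782678794)) (np.float64(545.5033773023301), np.float64(204.8571008515986)) (np.float64(275.8809649941038), np.float64(394.3002549006489)) (np.float64(351.4434619737237), np.float64(127.44971372293007))
(240, 128) [0.77  0.084 0.064]
(320, 125) [ 0.772 -0.149  0.064]
(322, 200) [ 0.553 -0.147  0.064]
(242, 203) [0.551 0.082 0.064]
(262, 241) [0.442 0.03  0.006]
(310, 236) [ 0.453 -0.113  0.006]
```

View pics/tc.png

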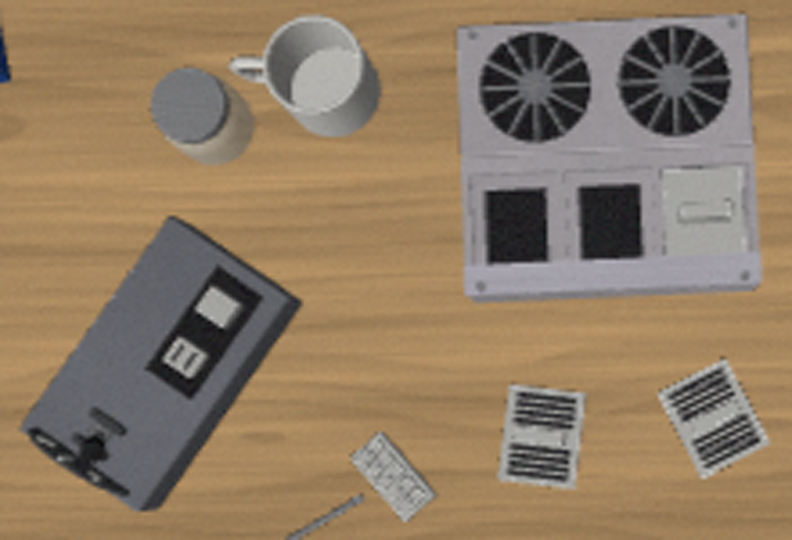

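View pics/sc.png

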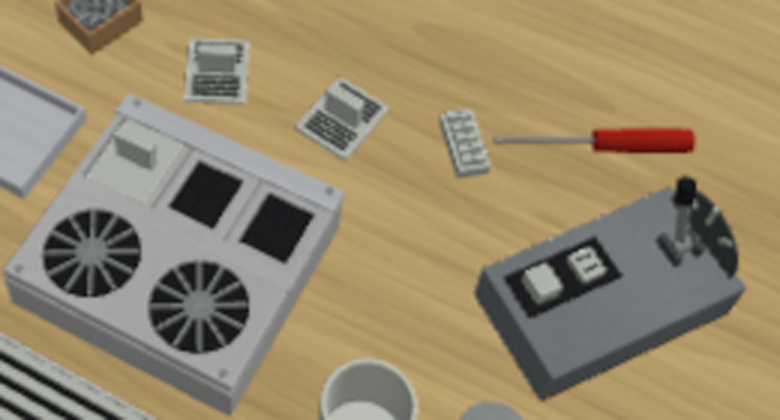

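```bash
cat >> h.py <<'E'
def tri(c,d,p,q):
    o1,d1=ray(c,*p);o2,d2=ray(d,*q); d1/=np.linalg.norm(d1);d2/=np.linalg.norm(d2)
    s=np.linalg.lstsq(np.c_[d1,-d2],o2-o1,rcond=None)[0]; a=o1+s[0]*d1;b=o2+s[1]*d2
    return (a+b)/2,np.linalg.norm(a-b)
E
python3 - <<'E'
from h import *
c=cam('top'); d=cam('scene')
T=lambda x,y:(112+x/3.6,120+y/3.6)
S=lambda x,y:(190+x/3,180+y/3)
F=dict(stop=((217,306),(543,284)),run=((185,357),(587,264)),knob=((95,446),(685,190)),
u00=((473,36),(222,373)),u01=((733,22),(16,268)),u10=((480,287),(330,190)),u11=((745,276),(137,103)),
A0=((511,384),(347,157)),A1=((585,392),(297,128)),A2=((577,487),(340,78)),A3=((499,481),(388,108)),
B0=((659,393),(245,101)),B1=((727,359),(185,99)),B2=((769,439),(190,40)),B3=((706,478),(249,40)),
bxL=((22,428),(740,288)),bxT=((172,216),(548,397)),bxR=((301,300),(480,268)))
for k,(p,q) in F.items():
    x,e=tri(c,d,T(*p),S(*q)); print(k,x.round(4),'gap',round(e,4))
E
```

```text
stop [0.5501 0.285  0.059 ] gap 0.0039
run [0.51   0.3119 0.0559] gap 0.0046
knob [0.4399 0.3602 0.1244] gap 0.0062
u00 [0.7648 0.0763 0.0581] gap 0.0034
u01 [ 0.7696 -0.135   0.0607] gap 0.0024
u10 [0.5591 0.0741 0.0628] gap 0.0039
u11 [ 0.5626 -0.1371  0.06  ] gap 0.0036
A0 [0.4837 0.0565 0.0027] gap 0.0064
A1 [ 0.4756 -0.0048 -0.0006] gap 0.0063
A2 [ 0.397   0.0042 -0.0019] gap 0.0071
A3 [ 0.4046  0.0667 -0.0034] gap 0.0025
B0 [ 0.4733 -0.0667  0.0011] gap 0.0053
B1 [ 0.5    -0.1239 -0.0021] gap 0.0061
B2 [ 0.433  -0.1568  0.0012] gap 0.0046
B3 [ 0.4019 -0.1029  0.0006] gap 0.0066
bxL [0.4579 0.4438 0.0465] gap 0.0004
bxT [0.6302 0.3309 0.0232] gap 0.0014
bxR [0.5539 0.2248 0.0395] gap 0.0102
```

```bash
cat >> h.py <<'E'
T=lambda x,y:(112+x/3.6,120+y/3.6)
S=lambda x,y:(190+x/3,180+y/3)
E
python3 - <<'E'
from h import *
c=cam('top'); d=cam('scene')
F=dict(stop=((217,306),(543,284),.071),run=((185,357),(587,264),.063),
u00=((473,36),(222,373),.064),u01=((733,22),(16,268),.064),u10=((480,287),(330,190),.066),u11=((745,276),(137,103),.066),
A0=((511,384),(347,157),.006),A1=((585,392),(297,128),.006),A2=((577,487),(340,78),.006),A3=((499,481),(388,108),.006),
B0=((659,393),(245,101),.006),B1=((727,359),(185,99),.006),B2=((769,439),(190,40),.006),B3=((706,478),(249,40),.006),
bxL=((22,428),(740,288),.055),bxT=((172,216),(548,397),.055),bxR=((301,300),(480,268),.055))
for k,(p,q,z) in F.items():
    a=onz(c,*T(*p),z)[:2];b=onz(d,*S(*q),z)[:2]; print(k,a.round(4),b.round(4),(a-b).round(4))
for z in(.11,.12,.13): print(onz(c,*T(95,446),z),onz(d,*S(685,190),z))
E
```

```text
stop [0.5495 0.2799] [0.5558 0.2871] [-0.0063 -0.0072]
run [0.5104 0.3076] [0.513  0.3139] [-0.0026 -0.0063]
u00 [0.7639 0.0742] [0.7662 0.0792] [-0.0023 -0.0049]
u01 [ 0.7693 -0.1358] [ 0.7703 -0.1325] [-0.0011 -0.0033]
u10 [0.5596 0.072 ] [0.56   0.0765] [-0.0004 -0.0045]
u11 [ 0.5627 -0.1382] [ 0.5652 -0.1329] [-0.0025 -0.0053]
A0 [0.4849 0.0533] [0.4842 0.0601] [ 0.0007 -0.0068]
A1 [ 0.4767 -0.0078] [ 4.781e-01 -1.000e-04] [-0.0015 -0.0077]
A2 [0.3987 0.0007] [0.4007 0.0095] [-0.002  -0.0088]
A3 [0.4053 0.0648] [0.4102 0.0699] [-0.0049 -0.0051]
B0 [ 0.4742 -0.069 ] [ 0.4751 -0.0626] [-0.0009 -0.0063]
B1 [ 0.5009 -0.1261] [ 0.5035 -0.1179] [-0.0026 -0.0082]
B2 [ 0.434  -0.1584] [ 0.4351 -0.1527] [-0.0011 -0.0058]
B3 [ 0.4034 -0.1056] [ 0.4041 -0.0979] [-0.0007 -0.0077]
bxL [0.4577 0.4402] [0.4632 0.4429] [-0.0055 -0.0028]
bxT [0.6252 0.3206] [0.6448 0.331 ] [-0.0197 -0.0104]
bxR [0.5542 0.2167] [0.56   0.2306] [-0.0057 -0.0139]
[0.44121305 0.36223162 0.11      ] [0.42779626 0.3636772  0.11      ]
[0.4410826 0.358692  0.12     ] [0.43489634 0.36319192 0.12      ]
[0.44095215 0.35515238 0.13      ] [0.44199642 0.36270664 0.13      ]
```

>>> send_rows(deltas=[{"delta_pos": [-0.0504, -0.0221, 0], "turn": 0, "fingers": 1}, {"delta_pos": [-0.0504, -0.0221, 0], "turn": 0, "fingers": 1}, {"delta_pos": [-0.0504, -0.0221, 0], "turn": 0, "fingers": 1}, {"delta_pos": [-0.0504, -0.0221, 0], "turn": 0, "fingers": 1}, {"delta_pos": [-0.0504, -0.0221, 0.01], "turn": 0, "fingers": 1}, {"delta_pos": [-0.0504, -0.0221, 0.03], "turn": 0, "fingers": 1}, {"delta_pos": [-0.0504, -0.0221, 0.04], "turn": 0, "fingers": 1}, {"delta_pos": [-0.0504, -0.0221, 0.04], "turn": 0, "fingers": 1}, {"delta_pos": [0, 0, 0.02], "turn": 0, "fingers": 1}, {"delta_pos": [0, 0, 0], "turn": 0, "fingers": 1}])

```text
time: 1.65
tcp_pos: [0.5446, 0.2905, 0.0958]
ee_rot: [-0.002, 0.194, 0.981, -0.001]
contact_force: [0.1, 0.1, -0.8]
grip_width: 0.0002
```

Run:
```python
from h import *
c=cam('top','t1.png'); d=cam('scene','s1.png'); s=read_state(); print(s['time'],s['tcp_pos'],s['ee_rot'],s['contact_force'],proj(c,s['tcp_pos']),proj(d,s['tcp_pos']))
a=cv2.imread('pics/t1.png')[150:270,110:240]; b=cv2.imread('pics/s1.png')[190:310,310:440]
cv2.imwrite('pics/m1.png',cv2.resize(np.hstack([a,b]),None,fx=3,fy=3,interpolation=cv2.INTER_CUBIC))
```

```text
1.75 [0.5457104  0.2934733  0.09849326] [-1.27231958e-04  1.92204525e-01  9.81354522e-01  8.40989824e-04] [-0.40449054 -0.00980144  0.39932943] (np.float64(164.7347953993867), np.float64(205.53654906224423)) (np.float64(376.71362445189266), np.float64(267.9687278784501))
```

View pics/m1.png

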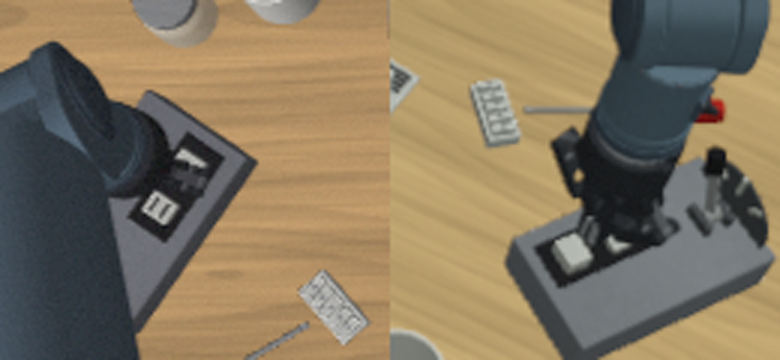

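>>> send_rows(deltas=[{"delta_pos": [-0.0055, -0.0024, 0], "turn": 0, "fingers": 1}, {"delta_pos": [-0.0054, -0.0023, 0], "turn": 0, "fingers": 1}, {"delta_pos": [0, 0, 0.01], "turn": 0, "fingers": 1}, {"delta_pos": [0, 0, 0.01], "turn": 0, "fingers": 1}, {"delta_pos": [0, 0, 0.005], "turn": 0, "fingers": 1}, {"delta_pos": [0, 0, 0.004], "turn": 0, "fingers": 1}, {"delta_pos": [0, 0, 0.004], "turn": 0, "fingers": 1}, {"delta_pos": [0, 0, 0.002], "turn": 0, "fingers": 1}, {"delta_pos": [0, 0, 0.001], "turn": 0, "fingers": 1}, {"delta_pos": [0, 0, 0], "turn": 0, "fingers": 1}])

```text
time: 3.0
tcp_pos: [0.5546, 0.2827, 0.0632]
ee_rot: [-0.0, 0.194, 0.981, 0.0]
contact_force: [-3.6, -1.2, 6.9]
grip_width: -0.0
```

>>> send_rows(deltas=[{"delta_pos": [0, 0, 0.001], "turn": 0, "fingers": 1}, {"delta_pos": [0, 0, 0.001], "turn": 0, "fingers": 1}, {"delta_pos": [0, 0, 0], "turn": 0, "fingers": 1}])

```text
time: 3.38
tcp_pos: [0.5547, 0.2827, 0.0631]
ee_rot: [-0.001, 0.194, 0.981, 0.0]
contact_force: [-6.7, -2.3, 15.3]
grip_width: -0.0002
```

Run:
```python
import cv2,numpy as np
a=cv2.imread('pics/top0.png')[215:265,115:165]; b=cv2.imread('pics/scene0.png')[230:280,395:445]
cv2.imwrite('pics/m2.png',cv2.resize(np.hstack([a,b]),None,fx=8,fy=8,interpolation=cv2.INTER_CUBIC))
```

```text
(no output)
```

View pics/m2.png

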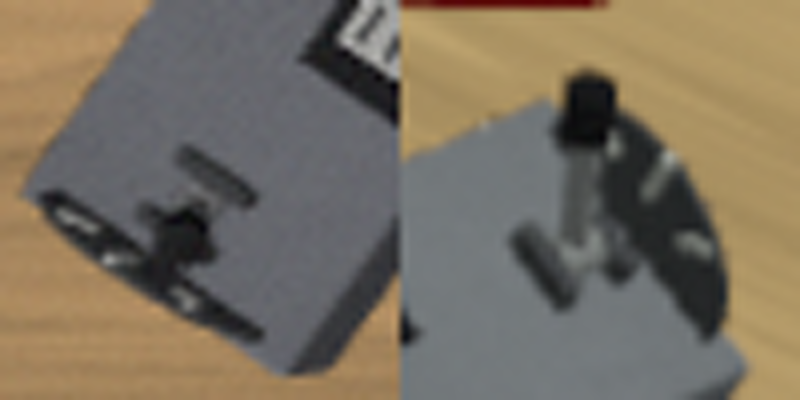

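>>> send_rows(deltas=[{"delta_pos": [0, 0, -0.03], "turn": 0, "fingers": 1}, {"delta_pos": [0, 0, -0.05], "turn": 0, "fingers": -1}, {"delta_pos": [0, 0, -0.05], "turn": 0, "fingers": -1}, {"delta_pos": [0, 0, -0.02], "turn": 0, "fingers": -1}])

```text
time: 3.88
tcp_pos: [0.5571, 0.2836, 0.2141]
ee_rot: [0.003, 0.194, 0.981, 0.003]
contact_force: [0.4, 0.4, 0.0]
grip_width: 0.0544
```

Run:
```python
from h import *
c=cam('top','t2.png'); d=cam('scene','s2.png')
P=dict(base=((140,240.6),(418.75,261.9),.066),knob=((138.2,245.),(418.4,243.1),.125),bracket=((141.9,237.2),(413,263.3),.066))
for k,(p,q,z) in P.items():
    print(k,onz(c,*p,z).round(4),onz(d,*q,z).round(4),tri(c,d,p,q))
xb=np.array([.554,.832]);yb=np.array([-.832,.554])
for off in [0]:
  for nm,run,cc,px in (('top',np.array([.5104,.3076]),c,(138.2,245.)),('scn',np.array([.513,.3139]),d,(418.4,243.1))):
    piv=run+.088*yb
    print(nm,piv,[(round(t,2),np.round(np.subtract(proj(cc,[*(piv+xb*.067*np.sin(t)),.062+.067*np.cos(t)]),px),1)) for t in np.arange(-.7,.8,.2)])
    print(np.subtract(proj(cc,[*piv,.066]),P['base'][0 if nm=='top' else 1]))
```

```text
base [0.451  0.3733 0.066 ] [0.4528 0.386  0.066 ] (array([0.44928035, 0.38188754, 0.05619443]), np.float64(0.010508864168407728))
knob [0.438  0.3574 0.125 ] [0.4377 0.3629 0.125 ] (array([0.43717001, 0.3608091 , 0.12225888]), np.float64(0.0049231222260496315))
bracket [0.4605 0.3679 0.066 ] [0.4646 0.3737 0.066 ] (array([0.46006531, 0.37260586, 0.05739577]), np.float64(0.00350062273811755))
top [0.437184 0.356352] [(np.float64(-0.7), array([15. ,  8.8])), (np.float64(-0.5), array([10.8,  6.7])), (np.float64(-0.3), array([6.3, 4.3])), (np.float64(-0.1), array([2. , 1.6])), (np.float64(0.1), array([-2.1, -1. ])), (np.float64(0.3), array([-5.8, -3.6])), (np.float64(0.5), array([-8.9, -6. ])), (np.float64(0.7), array([-11.2,  -8.1]))]
[5.91695211 4.72382908]
scn [0.439784 0.362652] [(np.float64(-0.7), array([-11.4,  -9.4])), (np.float64(-0.5), array([-8.2, -7.8])), (np.float64(-0.3), array([-4.8, -5.3])), (np.float64(-0.1), array([-1.5, -2.1])), (np.float64(0.1), array([1.6, 1.8])), (np.float64(0.3), array([4.5, 6.2])), (np.float64(0.5), array([ 6.8, 10.8])), (np.float64(0.7), array([ 8.6, 15.5]))]
[-6.60846238 -7.30289048]
```

>>> send_rows(deltas=[{"delta_pos": [0.0335, 0.0121, 0], "turn": 0, "fingers": -1}, {"delta_pos": [0.0335, 0.0121, 0], "turn": 0, "fingers": -1}, {"delta_pos": [0.0335, 0.0121, 0], "turn": 0, "fingers": -1}, {"delta_pos": [0.0335, 0.0121, 0], "turn": 0, "fingers": -1}, {"delta_pos": [0, 0, 0], "turn": 5.6, "fingers": -1}, {"delta_pos": [0, 0, 0], "turn": 5.7, "fingers": -1}, {"delta_pos": [0, 0, 0], "turn": 0, "fingers": -1}])

```text
time: 4.85
tcp_pos: [0.4479, 0.3773, 0.2072]
ee_rot: [-0.001, 0.289, 0.957, -0.002]
contact_force: [0.0, -0.7, 0.2]
grip_width: 0.0852
```

```bash
cat >> h.py <<'E'
from scipy.spatial.transform import Rotation as Ro
def go(x,y,z,yawdeg=None):
    s=read_state(); q=s['ee_rot']; R=Ro.from_quat([q[1],q[2],q[3],q[0]]).as_matrix()
    a=np.degrees(np.arctan2(R[1,1],R[0,1])); print('tcp',s['tcp_pos'].round(4),'jaw yaw',a.round(2),'t',s['time'])
    print('tool shift',(R.T@(np.array([x,y,z])-s['tcp_pos'])).round(4))
    if yawdeg is not None: print('turn',((a-yawdeg+90)%180-90).round(2))
E
python3 -c "
from h import *
go(.4514,.3792,.108,56.3)"
```

```text
tcp [0.4479 0.3773 0.2072] jaw yaw 56.45 t 4.85
tool shift [-0.0019  0.0039  0.0992]
turn 0.15
```

>>> send_rows(deltas=[{"delta_pos": [-0.0019, 0.0039, 0.03], "turn": 0, "fingers": -1}, {"delta_pos": [0, 0, 0.03], "turn": 0, "fingers": -1}, {"delta_pos": [0, 0, 0.025], "turn": 0, "fingers": -1}, {"delta_pos": [0, 0, 0.014], "turn": 0, "fingers": -1}, {"delta_pos": [0, 0, 0], "turn": 0, "fingers": -0.4}, {"delta_pos": [0, 0, 0], "turn": 0, "fingers": 0}, {"delta_pos": [0, 0, 0], "turn": 0, "fingers": 0.2}, {"delta_pos": [0, 0, 0], "turn": 0, "fingers": 0.4}, {"delta_pos": [0, 0, 0], "turn": 0, "fingers": 0.5}, {"delta_pos": [0, 0, 0], "turn": 0, "fingers": 0.7}, {"delta_pos": [0, 0, 0], "turn": 0, "fingers": 0.7}], grip_force=20)

```text
time: 6.22
tcp_pos: [0.4531, 0.3804, 0.1113]
ee_rot: [0.0, 0.289, 0.957, 0.0]
contact_force: [-1.0, -2.2, 4.9]
grip_width: 0.0173
```

>>> send_rows(deltas=[{"delta_pos": [0, 0, 0], "turn": 0, "fingers": 0.3}, {"delta_pos": [0, 0, 0], "turn": 0, "fingers": 0}, {"delta_pos": [0, 0, -0.03], "turn": 0, "fingers": 0}, {"delta_pos": [0, 0, -0.05], "turn": 0, "fingers": 0}, {"delta_pos": [0, -0.05, -0.04], "turn": 0, "fingers": 0}, {"delta_pos": [0, -0.06, 0], "turn": 0, "fingers": 0}, {"delta_pos": [0, -0.06, 0], "turn": 0, "fingers": 0}, {"delta_pos": [0, -0.06, 0], "turn": 0, "fingers": 0}, {"delta_pos": [0, -0.06, 0], "turn": 0, "fingers": 0}, {"delta_pos": [0, -0.02, 0], "turn": 0, "fingers": 0}, {"delta_pos": [0, 0, 0], "turn": 0, "fingers": 0}])

```text
time: 7.6
tcp_pos: [0.2815, 0.1229, 0.2298]
ee_rot: [0.0, 0.29, 0.957, 0.001]
contact_force: [0.3, 1.2, 0.1]
grip_width: 0.0426
```

Run:
```python
from h import *
go(.4,.0,.2,56.3)
c=cam('top','t3.png'); d=cam('scene','s3.png')
a=cv2.imread('pics/t3.png')[215:265,115:165]; b=cv2.imread('pics/s3.png')[230:280,395:445]
cv2.imwrite('pics/m3.png',cv2.resize(np.hstack([a,b]),None,fx=8,fy=8,interpolation=cv2.INTER_CUBIC))
```

```text
tcp [0.2815 0.1229 0.2298] jaw yaw 56.29 t 7.6
tool shift [-0.1668 -0.0365  0.0297]
turn -0.01
```

View pics/m3.png

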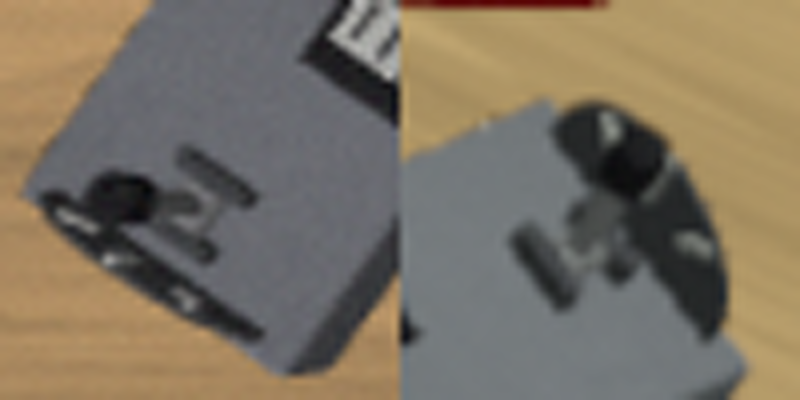

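Run:
```python
from h import *
c=cam('top'); d=cam('scene')
tk=(115+123/8,215+195/8); sk=(395+235/8,230+165/8)
print('knob tri',tri(c,d,tk,sk), onz(c,*tk,.129),onz(d,*sk,.129))
tb=(115+197/8,215+206/8); sb1=(395+142/8,230+267/8); sb2=(395+222/8,230+262/8)
xb=np.array([.554,.832]);yb=np.array([-.832,.554])
for z in(.062,.066,.07):
  a=onz(c,*tb,z)[:2]; print(z,'pivot from top',a,'xb',a@xb,a@yb, 'knob xb top', onz(c,*tk,.129)[:2]@xb)
  for s in (sb1,): 
    b=onz(d,*s,z)[:2]; print('  scene bracket1',b,b@xb,b@yb,'knob',onz(d,*sk,.129)[:2]@xb)
# bracket1 by top
b=onz(c,115+217/8,215+177/8,.066)[:2];print(b@xb,b@yb)
```

```text
knob tri (array([0.4527914 , 0.38172034, 0.12386891]), np.float64(0.005224950679799795)) [0.4536081  0.37721129 0.129     ] [0.45482471 0.38370346 0.129     ]
0.062 pivot from top [0.45065621 0.37574607] xb 0.5622842722641371 -0.16678264612837573 knob xb top 0.565138680400074
  scene bracket1 [0.46260479 0.37339489] 0.5669476065291432 -0.1780264181534572 knob 0.5712141653756507
0.066 pivot from top [0.45057408 0.37434203] xb 0.5610706082415269 -0.16749215394252406 knob xb top 0.565138680400074
  scene bracket1 [0.46518423 0.37317283] 0.5681918610947861 -0.18029553278326702 knob 0.5712141653756507
0.07 pivot from top [0.45049195 0.37293798] xb 0.5598569442189167 -0.16820166175667228 knob xb top 0.565138680400074
  scene bracket1 [0.46776367 0.37295077] 0.569436115660429 -0.18256464741307682 knob 0.5712141653756507
0.5607791868544245 -0.17979542078564
```

Run:
```python
from h import *
c=cam('top'); d=cam('scene')
def dark(img,off,zoom,pts):
    g=cv2.imread(img).max(2); m=(g<70).astype(np.uint8); n,l,st,ce=cv2.connectedComponentsWithStats(m)
    out=[]
    for p in pts:
        u,v=off[0]+p[0]/zoom,off[1]+p[1]/zoom; k=l[int(round(v)),int(round(u))]; out.append((ce[k],st[k])); 
    return out
Td=dark('pics/top0.png',(112,120),3.6,[(516,227),(611,222)])
Sd=dark('pics/scene0.png',(190,180),3,[(277,227),(206,194)])
for (a,s),(b,r) in zip(Td,Sd):
    p,q=onz(c,*a,.05),onz(d,*b,.05); print(s,r,p.round(4),q.round(4),((p+q)/2).round(4))
p,q=onz(c,*T(706,209),.092),onz(d,*S(136,137),.092); print('bar',p,q,(p+q)/2)
q=[.6647,-.0297]
```

```text
[247 173  17  20 329] [270 245  24  22 298] [0.6115 0.0445 0.05  ] [0.6117 0.0471 0.05  ] [0.6116 0.0458 0.05  ]
[273 171  17  21 327] [247 234  23  22 283] [ 0.6129 -0.0318  0.05  ] [ 0.6129 -0.029   0.05  ] [ 0.6129 -0.0304  0.05  ]
bar [ 0.61294082 -0.10749031  0.092     ] [ 0.61265236 -0.1021146   0.092     ] [ 0.61279659 -0.10480246  0.092     ]
```

>>> send_rows(deltas=[{"delta_pos": [-0.0503, -0.0007, 0], "turn": 0, "fingers": -0.32}, {"delta_pos": [-0.0503, -0.0007, 0], "turn": 0, "fingers": -0.32}, {"delta_pos": [-0.0503, -0.0007, 0], "turn": 0, "fingers": -0.32}, {"delta_pos": [-0.0503, -0.0007, 0], "turn": 0, "fingers": -0.32}, {"delta_pos": [-0.0503, -0.0007, 0], "turn": 0, "fingers": -0.32}, {"delta_pos": [-0.0503, -0.0007, 0], "turn": 0, "fingers": -0.32}, {"delta_pos": [-0.0503, -0.0007, 0], "turn": 0, "fingers": -0.32}, {"delta_pos": [-0.0503, -0.0007, 0], "turn": 0, "fingers": -0.32}, {"delta_pos": [0, 0, 0.02], "turn": -8.7, "fingers": -0.32}, {"delta_pos": [0, 0, 0.02], "turn": -8.7, "fingers": -0.32}, {"delta_pos": [0, 0, 0.02], "turn": -8.7, "fingers": -0.32}, {"delta_pos": [0, 0, 0.02], "turn": -8.6, "fingers": -0.32}])

```text
time: 9.4
tcp_pos: [0.6145, -0.1034, 0.1481]
ee_rot: [-0.001, -0.013, 1.0, -0.0]
contact_force: [0.6, -0.1, -0.6]
grip_width: 0.0562
```

Run:
```python
from h import *
c=cam('top','t4.png'); d=cam('scene','s4.png')
go(.6132,-.1052,.12,91)
b=cv2.imread('pics/s4.png')[170:300,190:330]
cv2.imwrite('pics/m4.png',cv2.resize(b,None,fx=4,fy=4,interpolation=cv2.INTER_CUBIC))
```

```text
tcp [ 0.6123 -0.103   0.1463] jaw yaw 91.15 t 9.5
tool shift [-0.0011 -0.0023  0.0263]
turn 0.15
```

View pics/m4.png

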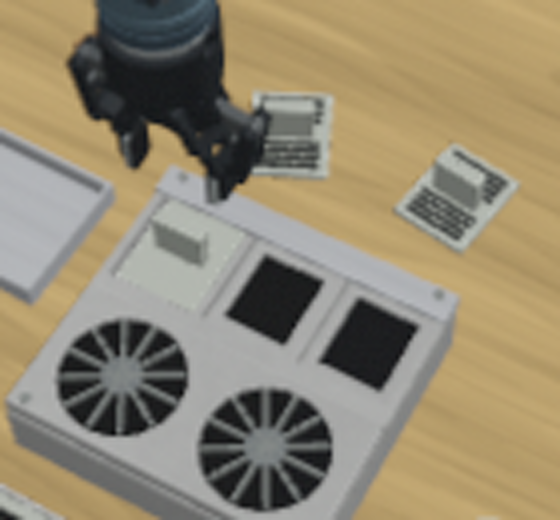

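>>> send_rows(deltas=[{"delta_pos": [-0.001, -0.0023, 0.03], "turn": 0, "fingers": -0.32}, {"delta_pos": [0, 0, 0.03], "turn": 0, "fingers": -0.32}, {"delta_pos": [0, 0, 0.016], "turn": 0, "fingers": -0.32}, {"delta_pos": [0, 0, 0.01], "turn": 0, "fingers": -0.32}, {"delta_pos": [0, 0, 0], "turn": 0, "fingers": 0.2}, {"delta_pos": [0, 0, 0], "turn": 0, "fingers": 0.3}, {"delta_pos": [0, 0, 0], "turn": 0, "fingers": 0.3}], grip_force=25)

```text
time: 10.38
tcp_pos: [0.6154, -0.1065, 0.0646]
ee_rot: [0.001, -0.009, 1.0, 0.0]
contact_force: [-0.3, 1.0, -1.1]
grip_width: 0.0393
```

>>> send_rows(deltas=[{"delta_pos": [0, 0, -0.003], "turn": 0, "fingers": 0.3}, {"delta_pos": [0, 0, -0.003], "turn": 0, "fingers": 0.3}, {"delta_pos": [0, 0, -0.003], "turn": 0, "fingers": 0.3}, {"delta_pos": [0, 0, -0.002], "turn": 0, "fingers": 0.3}, {"delta_pos": [0, 0, 0], "turn": 0, "fingers": 0.3}])

```text
time: 11.0
tcp_pos: [0.6125, -0.1065, 0.0733]
ee_rot: [-0.002, -0.009, 1.0, 0.0]
contact_force: [-1.9, -0.6, -9.6]
grip_width: 0.0398
```

>>> send_rows(deltas=[{"delta_pos": [0, 0, -0.002], "turn": 0, "fingers": 0.3}, {"delta_pos": [0, 0, -0.001], "turn": 0, "fingers": 0.3}, {"delta_pos": [-0.003, 0, 0], "turn": 0, "fingers": 0.3}, {"delta_pos": [-0.004, 0, 0], "turn": 0, "fingers": 0.3}, {"delta_pos": [-0.004, 0, 0], "turn": 0, "fingers": 0.3}, {"delta_pos": [-0.004, 0, 0], "turn": 0, "fingers": 0.3}, {"delta_pos": [0, 0, 0], "turn": 0, "fingers": 0.3}])

```text
time: 11.88
tcp_pos: [0.6322, -0.1062, 0.0796]
ee_rot: [0.002, -0.01, 1.0, -0.0]
contact_force: [-1.2, -1.2, -1.7]
grip_width: 0.0394
```

>>> send_rows(deltas=[{"delta_pos": [0, 0, -0.01], "turn": 0, "fingers": 0.3}, {"delta_pos": [0, 0, -0.02], "turn": 0, "fingers": 0.3}, {"delta_pos": [0, 0, -0.03], "turn": 0, "fingers": 0.3}, {"delta_pos": [0, -0.03, -0.01], "turn": 0, "fingers": 0.3}, {"delta_pos": [0, -0.03, 0], "turn": 0, "fingers": 0.3}, {"delta_pos": [0, -0.01, 0], "turn": 0, "fingers": 0.3}, {"delta_pos": [0, 0, 0], "turn": 0, "fingers": 0.3}])

```text
time: 12.75
tcp_pos: [0.631, -0.1768, 0.1485]
ee_rot: [0.0, -0.008, 1.0, 0.0]
contact_force: [0.5, 0.6, -1.4]
grip_width: 0.0394
```

Run:
```python
from h import *
c=cam('top','t5.png'); d=cam('scene','s5.png')
b=cv2.imread('pics/s5.png')[150:310,120:340]
cv2.imwrite('pics/m5.png',cv2.resize(b,None,fx=3.5,fy=3.5,interpolation=cv2.INTER_CUBIC))
t=cv2.imread('pics/top0.png')
# tray rim corners from top0 (approx 338..396,158..195) : colour segmentation
roi=t[150:205,330:405].astype(int); m=((abs(roi[...,0]-roi[...,2])<25)).astype(np.uint8)
n,l,st,ce=cv2.connectedComponentsWithStats(m); k=1+st[1:,4].argmax(); 
ys,xs=np.where(l==k); r=cv2.minAreaRect(np.c_[xs+330,ys+150].astype(np.float32)); print(r)
p=onz(c,*r[0],.015); print('tray centre top',p, 'scene-corrected +(.001,.003)')
go(.65,-.25,.1,90)
```

```text
((365.9999694824219, 176.49998474121094), (57.99999237060547, 36.99999237060547), -0.0)
tray centre top [ 0.62536664 -0.28490155  0.015     ] scene-corrected +(.001,.003)
tcp [ 0.6314 -0.1741  0.1477] jaw yaw 91.16 t 12.85
tool shift [-0.0171 -0.0763  0.0475]
turn 1.16
```

View pics/m5.png

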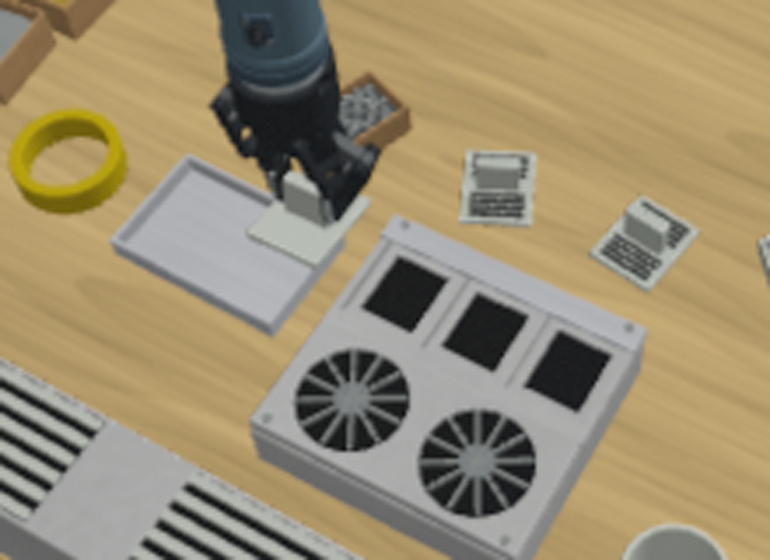

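>>> send_rows(deltas=[{"delta_pos": [0.0025, -0.036, 0], "turn": 0, "fingers": 0.3}, {"delta_pos": [0.0025, -0.036, 0], "turn": 0, "fingers": 0.3}, {"delta_pos": [0.0025, -0.036, 0], "turn": 0.5, "fingers": 0.3}, {"delta_pos": [0, 0, 0.03], "turn": 0.5, "fingers": 0.3}, {"delta_pos": [0, 0, 0.03], "turn": 0, "fingers": 0.3}, {"delta_pos": [0, 0, 0.025], "turn": 0, "fingers": 0.3}, {"delta_pos": [0, 0, 0.015], "turn": 0, "fingers": 0.3}, {"delta_pos": [0, 0, 0.01], "turn": 0, "fingers": 0.3}, {"delta_pos": [0, 0, 0], "turn": 0, "fingers": 0.3}])

```text
time: 13.98
tcp_pos: [0.6257, -0.2837, 0.0375]
ee_rot: [-0.0, -0.001, 1.0, 0.0]
contact_force: [0.1, 0.5, -2.3]
grip_width: 0.0391
```

>>> send_rows(deltas=[{"delta_pos": [0, 0, 0.005], "turn": 0, "fingers": 0.3}, {"delta_pos": [0, 0, 0.004], "turn": 0, "fingers": 0.3}, {"delta_pos": [0, 0, 0.003], "turn": 0, "fingers": 0.3}, {"delta_pos": [0, 0, 0], "turn": 0, "fingers": 0.3}])

```text
time: 14.48
tcp_pos: [0.6254, -0.2842, 0.0256]
ee_rot: [-0.0, -0.001, 1.0, 0.0]
contact_force: [-0.1, 0.5, -1.7]
grip_width: 0.0397
```

>>> send_rows(deltas=[{"delta_pos": [0, 0, 0.003], "turn": 0, "fingers": 0.3}, {"delta_pos": [0, 0, 0.002], "turn": 0, "fingers": 0.3}, {"delta_pos": [0, 0, 0.001], "turn": 0, "fingers": 0.3}, {"delta_pos": [0, 0, 0], "turn": 0, "fingers": 0.3}])

```text
time: 14.98
tcp_pos: [0.628, -0.2846, 0.0224]
ee_rot: [0.002, -0.001, 1.0, -0.0]
contact_force: [0.5, 1.9, 6.8]
grip_width: 0.0396
```

>>> send_rows(deltas=[{"delta_pos": [0, 0, 0], "turn": 0, "fingers": 0}, {"delta_pos": [0, 0, 0], "turn": 0, "fingers": -0.32}, {"delta_pos": [0, 0, -0.02], "turn": 0, "fingers": -0.32}, {"delta_pos": [0, 0, -0.05], "turn": 0, "fingers": -0.32}, {"delta_pos": [0, 0, -0.05], "turn": 0, "fingers": -0.32}, {"delta_pos": [0, 0, -0.02], "turn": 0, "fingers": -0.32}, {"delta_pos": [0, 0, 0], "turn": 0, "fingers": -0.32}])

```text
time: 15.85
tcp_pos: [0.6269, -0.2852, 0.1626]
ee_rot: [0.002, -0.0, 1.0, -0.001]
contact_force: [0.3, -0.1, 0.4]
grip_width: 0.0563
```

```bash
cat >> h.py <<'E'
def plates(d):
    # louvre plates in the scene view: bright low-saturation blobs on the wood, table region
    im=d['pixels']; h=cv2.cvtColor(im,cv2.COLOR_RGB2HSV); m=((h[...,1]<60)&(h[...,2]>20)).astype(np.uint8)
    m|=(h[...,2]<70).astype(np.uint8)
    n,l,st,ce=cv2.connectedComponentsWithStats(m); r=[]
    for k in range(1,n):
        if 150<st[k,4]<1500 and 180<ce[k][0]<360 and 120<ce[k][1]<260: r.append((st[k].tolist(),ce[k].round(1).tolist()))
    return r
E
python3 - <<'E'
from h import *
for f in('s3','s5'): 
    print(f,plates({'pixels':cv2.cvtColor(cv2.imread(f'pics/{f}.png'),cv2.COLOR_BGR2RGB)}))
d=cam('scene','s6.png'); print(plates(d)); go(.4538,-.1113,.12,116.6)
b=cv2.imread('pics/s6.png')[150:310,120:340]
cv2.imwrite('pics/m6.png',cv2.resize(b,None,fx=3.5,fy=3.5,interpolation=cv2.INTER_CUBIC))
E
```

```text
s3 [([212, 174, 21, 16, 190], [222.3, 181.4]), ([251, 193, 23, 22, 439], [262.0, 203.3]), ([289, 206, 31, 27, 473], [303.7, 219.0]), ([337, 216, 17, 23, 260], [344.6, 227.3])]
s5 [([183, 118, 33, 30, 551], [198.0, 133.2]), ([177, 137, 25, 29, 160], [188.6, 156.4]), ([251, 193, 23, 22, 439], [262.0, 203.3]), ([289, 206, 31, 27, 473], [303.7, 219.0]), ([337, 216, 17, 23, 260], [344.6, 227.3])]
[([212, 174, 21, 16, 190], [222.3, 181.4]), ([251, 193, 23, 22, 440], [262.0, 203.3]), ([289, 206, 31, 27, 473], [303.7, 219.0]), ([337, 216, 17, 23, 260], [344.6, 227.3])]
tcp [ 0.6256 -0.2842  0.1601] jaw yaw 90.07 t 15.9
tool shift [0.1716 0.1731 0.0401]
turn -26.53
```

View pics/m6.png

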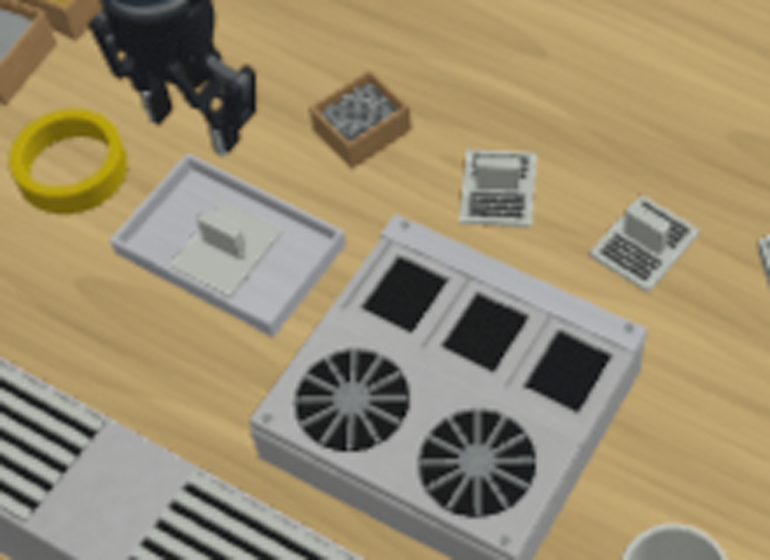

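>>> send_rows(deltas=[{"delta_pos": [0.0343, 0.0346, 0], "turn": 0, "fingers": -0.32}, {"delta_pos": [0.0343, 0.0346, 0], "turn": 0, "fingers": -0.32}, {"delta_pos": [0.0343, 0.0346, 0], "turn": 0, "fingers": -0.32}, {"delta_pos": [0.0343, 0.0346, 0], "turn": 0, "fingers": -0.32}, {"delta_pos": [0.0343, 0.0346, 0], "turn": 0, "fingers": -0.32}, {"delta_pos": [0, 0, 0.015], "turn": -8.8, "fingers": -0.32}, {"delta_pos": [0, 0, 0.015], "turn": -8.8, "fingers": -0.32}, {"delta_pos": [0, 0, 0.02], "turn": -8.9, "fingers": -0.32}, {"delta_pos": [0, 0, 0], "turn": 0, "fingers": -0.32}])

```text
time: 17.02
tcp_pos: [0.4504, -0.1108, 0.1069]
ee_rot: [-0.004, -0.229, 0.973, 0.001]
contact_force: [-0.4, -0.1, 0.1]
grip_width: 0.0566
```

Run:
```python
from h import *
d=cam('scene','s7.png'); print(plates(d)); go(.4538,-.1113,.013,116.6)
```

```text
[([238, 112, 48, 72, 1362], [260.3, 153.4]), ([212, 174, 21, 16, 190], [222.3, 181.4]), ([251, 193, 23, 22, 439], [262.0, 203.3]), ([289, 206, 31, 27, 473], [303.7, 219.0]), ([337, 216, 17, 23, 260], [344.6, 227.3])]
tcp [ 0.4517 -0.1112  0.108 ] jaw yaw 116.42 t 17.075
tool shift [-0.0024 -0.0012  0.095 ]
turn -0.18
```

>>> send_rows(deltas=[{"delta_pos": [-0.002, -0.001, 0.03], "turn": 0, "fingers": -0.32}, {"delta_pos": [0, 0, 0.03], "turn": 0, "fingers": -0.32}, {"delta_pos": [0, 0, 0.02], "turn": 0, "fingers": -0.32}, {"delta_pos": [0, 0, 0.01], "turn": 0, "fingers": -0.32}, {"delta_pos": [0, 0, 0.004], "turn": 0, "fingers": -0.32}, {"delta_pos": [0, 0, 0], "turn": 0, "fingers": 0.2}, {"delta_pos": [0, 0, 0], "turn": 0, "fingers": 0.3}, {"delta_pos": [0, 0, 0], "turn": 0, "fingers": 0.3}], grip_force=30)

```text
time: 18.08
tcp_pos: [0.4567, -0.1115, 0.0165]
ee_rot: [0.001, -0.23, 0.973, -0.0]
contact_force: [-0.4, 0.7, 0.9]
grip_width: 0.0395
```

>>> send_rows(deltas=[{"delta_pos": [0, 0, -0.02], "turn": 0, "fingers": 0.3}, {"delta_pos": [0, 0, -0.04], "turn": 0, "fingers": 0.3}, {"delta_pos": [0, 0, -0.04], "turn": 0, "fingers": 0.3}, {"delta_pos": [0, 0, -0.02], "turn": 0, "fingers": 0.3}, {"delta_pos": [-0.039, -0.018, 0], "turn": 0, "fingers": 0.3}, {"delta_pos": [-0.039, -0.018, 0], "turn": 0, "fingers": 0.3}, {"delta_pos": [-0.039, -0.018, 0], "turn": 0, "fingers": 0.3}, {"delta_pos": [-0.039, -0.018, 0], "turn": 0, "fingers": 0.3}, {"delta_pos": [0, 0, 0], "turn": 8.5, "fingers": 0.3}, {"delta_pos": [0, 0, 0], "turn": 8.5, "fingers": 0.3}, {"delta_pos": [0, 0, 0], "turn": 8.4, "fingers": 0.3}, {"delta_pos": [0, 0, 0], "turn": 0, "fingers": 0.3}])

```text
time: 19.58
tcp_pos: [0.6276, -0.1059, 0.1356]
ee_rot: [-0.0, -0.011, 1.0, -0.0]
contact_force: [0.3, 0.5, -0.4]
grip_width: 0.0393
```

Run:
```python
from h import *
d=cam('scene','s8.png'); c=cam('top','t8.png');print(plates(d)); go(.628,-.1062,.085,91)
b=cv2.imread('pics/s8.png')[170:300,190:330];a=cv2.imread('pics/t8.png')[130:260,230:370]
cv2.imwrite('pics/m8.png',cv2.resize(np.hstack([b,a]),None,fx=2.8,fy=2.8,interpolation=cv2.INTER_CUBIC))
```

```text
[([216, 133, 29, 28, 460], [228.8, 148.4]), ([289, 206, 31, 27, 473], [303.7, 219.0]), ([337, 216, 17, 23, 261], [344.6, 227.3])]
tcp [ 0.6277 -0.1059  0.1358] jaw yaw 91.31 t 19.675
tool shift [-0.0003 -0.0003  0.0508]
turn 0.31
```

View pics/m8.png

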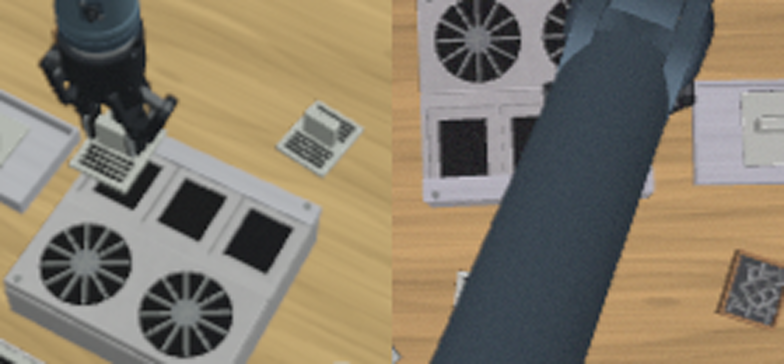

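>>> send_rows(deltas=[{"delta_pos": [0, 0, 0.02], "turn": 0.3, "fingers": 0.3}, {"delta_pos": [0, 0, 0.02], "turn": 0, "fingers": 0.3}, {"delta_pos": [0, 0, 0.01], "turn": 0, "fingers": 0.3}, {"delta_pos": [0, 0, 0.004], "turn": 0, "fingers": 0.3}, {"delta_pos": [0, 0, 0.003], "turn": 0, "fingers": 0.3}, {"delta_pos": [0, 0, 0], "turn": 0, "fingers": 0.3}])

```text
time: 20.42
tcp_pos: [0.6282, -0.1063, 0.0791]
ee_rot: [0.0, -0.008, 1.0, -0.0]
contact_force: [0.1, -0.2, -1.7]
grip_width: 0.0395
```

>>> send_rows(deltas=[{"delta_pos": [0, 0, 0.002], "turn": 0, "fingers": 0.3}, {"delta_pos": [0, 0, 0.002], "turn": 0, "fingers": 0.3}, {"delta_pos": [0, 0, 0], "turn": 0, "fingers": 0.3}])

```text
time: 20.8
tcp_pos: [0.6284, -0.1063, 0.0764]
ee_rot: [0.0, -0.008, 1.0, 0.0]
contact_force: [-2.9, 0.4, 6.5]
grip_width: 0.0394
```

>>> send_rows(deltas=[{"delta_pos": [0, 0, 0.002], "turn": 0, "fingers": 0.3}, {"delta_pos": [0, 0, 0.002], "turn": 0, "fingers": 0.3}, {"delta_pos": [0, 0, 0], "turn": 0, "fingers": 0.3}])

```text
time: 21.18
tcp_pos: [0.6273, -0.1063, 0.0739]
ee_rot: [-0.001, -0.007, 1.0, 0.001]
contact_force: [-8.6, 2.3, 14.7]
grip_width: 0.0392
```

>>> send_rows(deltas=[{"delta_pos": [0.003, 0, 0], "turn": 0, "fingers": 0.3}, {"delta_pos": [0.003, 0, 0], "turn": 0, "fingers": 0.3}, {"delta_pos": [0.003, 0, 0], "turn": 0, "fingers": 0.3}, {"delta_pos": [0, 0, 0], "turn": 0, "fingers": 0.3}])

```text
time: 21.68
tcp_pos: [0.6214, -0.1065, 0.0728]
ee_rot: [0.003, -0.008, 1.0, -0.0]
contact_force: [1.5, 1.0, 6.5]
grip_width: 0.0392
```

>>> send_rows(deltas=[{"delta_pos": [0.003, 0, 0], "turn": 0, "fingers": 0.3}, {"delta_pos": [0.003, 0, 0.001], "turn": 0, "fingers": 0.3}, {"delta_pos": [0.002, 0, 0.001], "turn": 0, "fingers": 0.3}, {"delta_pos": [0, 0, 0], "turn": 0, "fingers": 0.3}])

```text
time: 22.18
tcp_pos: [0.6128, -0.1064, 0.0692]
ee_rot: [0.002, -0.008, 1.0, -0.001]
contact_force: [5.3, -0.2, 1.2]
grip_width: 0.0394
```

>>> send_rows(deltas=[{"delta_pos": [-0.001, 0, 0.0015], "turn": 0, "fingers": 0.3}, {"delta_pos": [0, 0, 0.0015], "turn": 0, "fingers": 0.3}, {"delta_pos": [0, 0, 0.001], "turn": 0, "fingers": 0.3}, {"delta_pos": [0, 0, 0], "turn": 0, "fingers": 0.3}])

```text
time: 22.68
tcp_pos: [0.6143, -0.1064, 0.067]
ee_rot: [0.002, -0.008, 1.0, 0.0]
contact_force: [3.3, 0.7, 10.2]
grip_width: 0.0396
```

>>> send_rows(deltas=[{"delta_pos": [0, 0, 0], "turn": 0, "fingers": 0}, {"delta_pos": [0, 0, 0], "turn": 0, "fingers": -0.3}, {"delta_pos": [0, 0, -0.01], "turn": 0, "fingers": -0.3}, {"delta_pos": [0, 0, -0.03], "turn": 0, "fingers": -0.3}, {"delta_pos": [0, 0, -0.03], "turn": 0, "fingers": -0.3}, {"delta_pos": [0.0425, 0.0351, 0], "turn": 0, "fingers": -0.3}, {"delta_pos": [0.0425, 0.0351, 0], "turn": 0, "fingers": -0.3}, {"delta_pos": [0.0425, 0.0351, 0], "turn": 0, "fingers": -0.3}, {"delta_pos": [0.0425, 0.0351, 0], "turn": 0, "fingers": -0.3}, {"delta_pos": [0, 0, 0], "turn": 8.1, "fingers": -0.3}, {"delta_pos": [0, 0, 0], "turn": 0, "fingers": -0.3}])

```text
time: 24.05
tcp_pos: [0.4392, 0.0318, 0.1351]
ee_rot: [-0.0, 0.062, 0.998, 0.0]
contact_force: [0.3, -0.2, 0.1]
grip_width: 0.0552
```

Run:
```python
from h import *
d=cam('scene','s9.png'); print(plates(d)); go(.4423,.0313,.016,82.8)
b=cv2.imread('pics/s9.png')[180:310,180:350]
cv2.imwrite('pics/m9.png',cv2.resize(b,None,fx=4.5,fy=4.5,interpolation=cv2.INTER_CUBIC))
```

```text
[([303, 110, 24, 26, 168], [315.7, 120.3]), ([212, 174, 21, 16, 190], [222.3, 181.4]), ([289, 206, 31, 27, 473], [303.7, 219.0]), ([337, 216, 17, 23, 261], [344.6, 227.3])]
tcp [0.4399 0.0313 0.1352] jaw yaw 82.89 t 24.1
tool shift [-0.0024  0.0003  0.1192]
turn 0.09
```

View pics/m9.png

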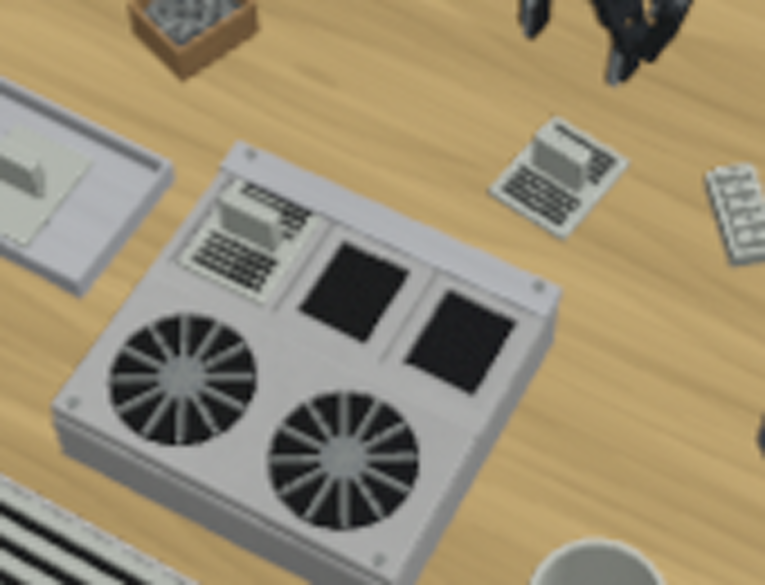

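>>> send_rows(deltas=[{"delta_pos": [-0.0024, 0, 0.03], "turn": 0, "fingers": -0.32}, {"delta_pos": [0, 0, 0.04], "turn": 0, "fingers": -0.32}, {"delta_pos": [0, 0, 0.03], "turn": 0, "fingers": -0.32}, {"delta_pos": [0, 0, 0.015], "turn": 0, "fingers": -0.32}, {"delta_pos": [0, 0, 0.006], "turn": 0, "fingers": -0.32}, {"delta_pos": [0, 0, 0], "turn": 0, "fingers": 0.2}, {"delta_pos": [0, 0, 0], "turn": 0, "fingers": 0.3}, {"delta_pos": [0, 0, 0], "turn": 0, "fingers": 0.3}], grip_force=30)

```text
time: 25.1
tcp_pos: [0.4427, 0.0314, 0.0145]
ee_rot: [0.001, 0.063, 0.998, 0.0]
contact_force: [0.8, -1.0, -1.3]
grip_width: 0.0394
```

>>> send_rows(deltas=[{"delta_pos": [0, 0, -0.02], "turn": 0, "fingers": 0.3}, {"delta_pos": [0, 0, -0.04], "turn": 0, "fingers": 0.3}, {"delta_pos": [0, 0, -0.04], "turn": 0, "fingers": 0.3}, {"delta_pos": [0, 0, -0.02], "turn": 0, "fingers": 0.3}, {"delta_pos": [-0.045, 0.0094, 0], "turn": 0, "fingers": 0.3}, {"delta_pos": [-0.045, 0.0094, 0], "turn": 0, "fingers": 0.3}, {"delta_pos": [-0.045, 0.0094, 0], "turn": 0, "fingers": 0.3}, {"delta_pos": [-0.045, 0.0094, 0], "turn": 0, "fingers": 0.3}, {"delta_pos": [0, 0, 0], "turn": -8.2, "fingers": 0.3}, {"delta_pos": [0, 0, 0], "turn": 0, "fingers": 0.3}])

```text
time: 26.35
tcp_pos: [0.6254, 0.0457, 0.1336]
ee_rot: [-0.0, -0.008, 1.0, -0.0]
contact_force: [-1.1, 0.1, -0.9]
grip_width: 0.0396
```

Run:
```python
from h import *
d=cam('scene','s10.png'); go(.626,.0458,.079,91); print(read_state()['grip_width'])
```

```text
tcp [0.6249 0.0456 0.1337] jaw yaw 90.83 t 26.4
tool shift [-0.0011  0.0001  0.0547]
turn -0.17
0.03931811145256819
```

Contact is expected near TCP z 0.0745.

>>> send_rows(deltas=[{"delta_pos": [-0.001, 0, 0.02], "turn": 0, "fingers": 0.3}, {"delta_pos": [0, 0, 0.02], "turn": 0, "fingers": 0.3}, {"delta_pos": [0, 0, 0.01], "turn": 0, "fingers": 0.3}, {"delta_pos": [0, 0, 0.004], "turn": 0, "fingers": 0.3}, {"delta_pos": [0, 0, 0.003], "turn": 0, "fingers": 0.3}, {"delta_pos": [0, 0, 0.002], "turn": 0, "fingers": 0.3}, {"delta_pos": [0, 0, 0], "turn": 0, "fingers": 0.3}])

```text
time: 27.28
tcp_pos: [0.6268, 0.0458, 0.0752]
ee_rot: [0.0, -0.008, 1.0, 0.0]
contact_force: [0.7, -0.4, 0.1]
grip_width: 0.0397
```

>>> send_rows(deltas=[{"delta_pos": [0, 0, 0.002], "turn": 0, "fingers": 0.3}, {"delta_pos": [0, 0, 0.002], "turn": 0, "fingers": 0.3}, {"delta_pos": [0, 0, 0], "turn": 0, "fingers": 0.3}])

```text
time: 27.65
tcp_pos: [0.6269, 0.0458, 0.0741]
ee_rot: [-0.0, -0.008, 1.0, 0.001]
contact_force: [-6.8, 0.3, 13.4]
grip_width: 0.0394
```

>>> send_rows(deltas=[{"delta_pos": [0, 0, 0.002], "turn": 0, "fingers": 0.3}, {"delta_pos": [0, 0, 0.001], "turn": 0, "fingers": 0.3}, {"delta_pos": [0, 0, 0], "turn": 0, "fingers": 0.3}])

```text
time: 28.02
tcp_pos: [0.6259, 0.0458, 0.0716]
ee_rot: [-0.001, -0.008, 1.0, 0.001]
contact_force: [-10.1, 0.6, 18.3]
grip_width: 0.0393
```

>>> send_rows(deltas=[{"delta_pos": [0.003, 0, 0], "turn": 0, "fingers": 0.3}, {"delta_pos": [0.003, 0, 0], "turn": 0, "fingers": 0.3}, {"delta_pos": [0, 0, 0], "turn": 0, "fingers": 0.3}])

```text
time: 28.4
tcp_pos: [0.6248, 0.0458, 0.0713]
ee_rot: [0.005, -0.008, 1.0, 0.001]
contact_force: [1.2, 0.4, 7.4]
grip_width: 0.0399
```

>>> send_rows(deltas=[{"delta_pos": [0.003, 0, 0], "turn": 0, "fingers": 0.3}, {"delta_pos": [0.003, 0, 0], "turn": 0, "fingers": 0.3}, {"delta_pos": [0, 0, 0], "turn": 0, "fingers": 0.3}])

```text
time: 28.78
tcp_pos: [0.6183, 0.0457, 0.0706]
ee_rot: [0.004, -0.008, 1.0, 0.0]
contact_force: [1.8, 0.7, 6.8]
grip_width: 0.0395
```

>>> send_rows(deltas=[{"delta_pos": [0.003, 0, 0], "turn": 0, "fingers": 0.3}, {"delta_pos": [0.003, 0, 0.001], "turn": 0, "fingers": 0.3}, {"delta_pos": [0.002, 0, 0.001], "turn": 0, "fingers": 0.3}, {"delta_pos": [0, 0, 0], "turn": 0, "fingers": 0.3}])

```text
time: 29.28
tcp_pos: [0.608, 0.0455, 0.0669]
ee_rot: [0.002, -0.009, 1.0, 0.0]
contact_force: [3.7, -0.4, 5.9]
grip_width: 0.039
```

>>> send_rows(deltas=[{"delta_pos": [0, 0, 0.0015], "turn": 0, "fingers": 0.3}, {"delta_pos": [-0.001, 0, 0.0015], "turn": 0, "fingers": 0.3}, {"delta_pos": [0, 0, 0.001], "turn": 0, "fingers": 0.3}, {"delta_pos": [0, 0, 0], "turn": 0, "fingers": 0.3}])

```text
time: 29.78
tcp_pos: [0.6101, 0.0455, 0.064]
ee_rot: [0.002, -0.008, 1.0, 0.0]
contact_force: [3.3, -0.6, 9.8]
grip_width: 0.0393
```

>>> send_rows(deltas=[{"delta_pos": [0, 0, 0], "turn": 0, "fingers": 0}, {"delta_pos": [0, 0, 0], "turn": 0, "fingers": -0.3}, {"delta_pos": [0, 0, -0.02], "turn": 0, "fingers": -0.3}, {"delta_pos": [0, 0, -0.06], "turn": 0, "fingers": -0.3}, {"delta_pos": [0, 0, -0.06], "turn": 0, "fingers": -0.3}, {"delta_pos": [0.0219, 0.048, 0], "turn": 0, "fingers": -0.3}, {"delta_pos": [0.0219, 0.048, 0], "turn": 0, "fingers": -0.3}, {"delta_pos": [0.0219, 0.048, 0], "turn": 0, "fingers": -0.3}, {"delta_pos": [0.0219, 0.048, 0], "turn": 0, "fingers": -0.3}, {"delta_pos": [0.0219, 0.048, 0], "turn": 0, "fingers": -0.3}, {"delta_pos": [0.0219, 0.048, 0], "turn": 0, "fingers": -0.3}, {"delta_pos": [0.0219, 0.048, 0], "turn": 0, "fingers": -0.3}])

```text
time: 31.28
tcp_pos: [0.4476, 0.3798, 0.2029]
ee_rot: [0.0, -0.008, 1.0, 0.0]
contact_force: [0.3, 0.4, 0.1]
grip_width: 0.0554
```

>>> send_rows(deltas=[{"delta_pos": [0, 0, 0], "turn": 8.7, "fingers": -0.3}, {"delta_pos": [0, 0, 0], "turn": 8.7, "fingers": -0.3}, {"delta_pos": [0, 0, 0], "turn": 8.7, "fingers": -0.3}, {"delta_pos": [0, 0, 0], "turn": 8.6, "fingers": -0.3}, {"delta_pos": [0, 0, 0], "turn": 0, "fingers": -0.3}])

```text
time: 31.9
tcp_pos: [0.4484, 0.3785, 0.2025]
ee_rot: [-0.0, 0.289, 0.957, -0.0]
contact_force: [-0.2, 0.7, -0.5]
grip_width: 0.0555
```

Run:
```python
from h import *
d=cam('scene','s11.png'); go(.4508,.3784,.108,56.3)
b=cv2.imread('pics/s11.png')[180:310,180:350]
cv2.imwrite('pics/m11.png',cv2.resize(b,None,fx=4.5,fy=4.5,interpolation=cv2.INTER_CUBIC))
```

```text
tcp [0.4484 0.3786 0.2024] jaw yaw 56.4 t 31.95
tool shift [-0.0021  0.0012  0.0944]
turn 0.1
```

View pics/m11.png

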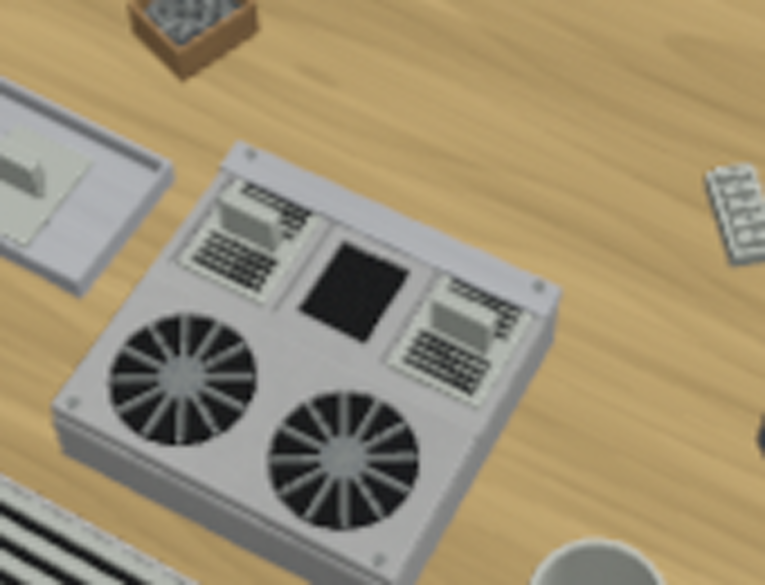

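Run:
```python
from h import *
c=cam('top'); d=cam('scene')
xb=np.array([.554,.832]);yb=np.array([-.832,.554])
t=lambda x,y:(115+x/8,215+y/8); s=lambda x,y:(395+(x-400)/8,230+y/8)
for n,a,b in (('closed',t(75,215),s(610,125)),('open',t(183,298),s(693,243)),('mid',t(122,260),s(660,175)),('knob',t(123,195),s(635,165)),('br',t(217,177),s(542,267))):
    p,e=tri(c,d,a,b); print(n,p.round(4),'xb',(p[:2]@xb).round(4),'yb',(p[:2]@yb).round(4),'gap',round(e,4))
```

```text
closed [0.4504 0.3784 0.1453] xb 0.5644 yb -0.1651 gap 0.0174
open [0.4132 0.4061 0.0286] xb 0.5668 yb -0.1188 gap 0.0276
mid [0.4312 0.3927 0.0938] xb 0.5657 yb -0.1412 gap 0.0045
knob [0.4528 0.3817 0.1239] xb 0.5684 yb -0.1652 gap 0.0052
br [0.4603 0.3721 0.0569] xb 0.5646 yb -0.1768 gap 0.0035
```

>>> send_rows(deltas=[{"delta_pos": [-0.002, 0.0008, 0.03], "turn": 0, "fingers": -0.3}, {"delta_pos": [0, 0, 0.03], "turn": 0, "fingers": -0.3}, {"delta_pos": [0, 0, 0.02], "turn": 0, "fingers": -0.3}, {"delta_pos": [0, 0, 0.013], "turn": 0, "fingers": -0.3}, {"delta_pos": [0, 0, 0], "turn": 0, "fingers": 0.2}, {"delta_pos": [0, 0, 0], "turn": 0, "fingers": 0.4}, {"delta_pos": [0, 0, 0], "turn": 0, "fingers": 0.6}, {"delta_pos": [0, 0, 0], "turn": 0, "fingers": 0.6}, {"delta_pos": [0, 0, 0], "turn": 0, "fingers": 0.6}], grip_force=20)

```text
time: 33.17
tcp_pos: [0.4517, 0.3793, 0.1102]
ee_rot: [0.001, 0.29, 0.957, 0.001]
contact_force: [0.2, 0.6, 4.7]
grip_width: 0.0175
```

Run:
```python
from h import *
s=read_state(); print(s['tcp_pos'][:2]@[.554,.832],s['grip_width'],s['contact_force']); go(.4505,.378,.11,56.3)
```

```text
0.5658081990647917 0.017494674253733383 [0.1680486  0.64187658 4.69051243]
tcp [0.4517 0.3793 0.1102] jaw yaw 56.27 t 33.175
tool shift [ 0.0003 -0.0017  0.0002]
turn -0.03
```

>>> send_rows(deltas=[{"delta_pos": [0, -0.0015, 0], "turn": 0, "fingers": 0.6}, {"delta_pos": [0, 0, 0], "turn": 0, "fingers": 0.6}, {"delta_pos": [0, 0, 0], "turn": 0, "fingers": 0.6}])

```text
time: 33.55
tcp_pos: [0.4513, 0.3786, 0.1102]
ee_rot: [0.001, 0.29, 0.957, 0.002]
contact_force: [1.3, 1.4, 5.7]
grip_width: 0.0172
```

>>> send_rows(deltas=[{"delta_pos": [0, 0, 0], "turn": 0, "fingers": 0.3}, {"delta_pos": [0, 0, 0], "turn": 0, "fingers": 0}, {"delta_pos": [0, 0, -0.03], "turn": 0, "fingers": 0}, {"delta_pos": [0, 0, -0.05], "turn": 0, "fingers": 0}, {"delta_pos": [0, -0.05, -0.04], "turn": 0, "fingers": 0.5}, {"delta_pos": [0, -0.06, 0], "turn": 0, "fingers": 1}, {"delta_pos": [0, -0.06, 0], "turn": 0, "fingers": 1}, {"delta_pos": [0, -0.06, 0], "turn": 0, "fingers": 1}, {"delta_pos": [0, 0, 0], "turn": 0, "fingers": 1}])

```text
time: 34.67
tcp_pos: [0.318, 0.1824, 0.2255]
ee_rot: [-0.004, 0.291, 0.957, -0.0]
contact_force: [0.8, 0.9, -0.2]
grip_width: 0.0004
```

Run:
```python
from h import *
go(.514,.308,.1)
c=cam('top','t12.png'); d=cam('scene','s12.png')
a=cv2.imread('pics/t12.png')[215:265,115:165]; b=cv2.imread('pics/s12.png')[230:280,395:445]
cv2.imwrite('pics/m12.png',cv2.resize(np.hstack([a,b]),None,fx=8,fy=8,interpolation=cv2.INTER_CUBIC))
```

```text
tcp [0.318  0.1824 0.2255] jaw yaw 56.22 t 34.675
tool shift [-0.0941  0.2137  0.1242]
```

View pics/m12.png

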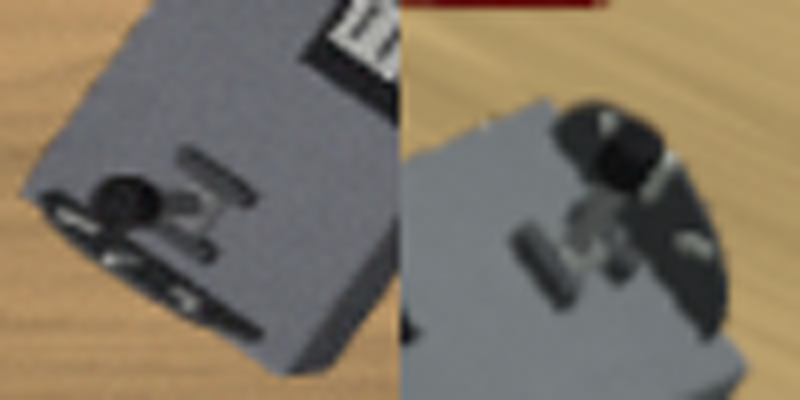

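Run:
```python
from h import *
c=cam('top'); d=cam('scene')
xb=np.array([.554,.832])
t=lambda x,y:(115+x/8,215+y/8); s=lambda x,y:(395+(x-400)/8,230+y/8)
p,e=tri(c,d,t(128,202),s(631,160)); print(p,p[:2]@xb,e)
# darkest-blob centroids of knob in both
for f,w in(('t12',(slice(233,246),slice(124,138))),('s12',(slice(243,257),slice(417,431)))):
    g=cv2.imread(f'pics/{f}.png').max(2)[w]; m=g<38; y,x=np.where(m); print(f,x.mean()+w[1].start,y.mean()+w[0].start,m.sum())
# expected knob pixel if upright over pivot: bracket-mid pixel as pivot
for z in(.062,.066,.07):
    q=onz(c,*t(197,206),z); print('top exp knob',np.round(proj(c,[q[0],q[1],.129]),2),'obs',t(128,202), 'per mm xb', np.round(np.subtract(proj(c,[q[0]+.00554,q[1]+.00832,.129]),proj(c,[q[0],q[1],.129]))/10,3))
```

```text
[0.45050528 0.38028412 0.12247957] 0.5659763104451243 0.004747614158969552
t12 130.25641025641025 240.25641025641025 39
s12 422.6666666666667 249.52941176470588 51
top exp knob [130.91 240.46] obs (131.0, 240.25) per mm xb [-0.307 -0.199]
top exp knob [131.43 240.48] obs (131.0, 240.25) per mm xb [-0.307 -0.199]
top exp knob [131.95 240.5 ] obs (131.0, 240.25) per mm xb [-0.307 -0.199]
```

>>> send_rows(deltas=[{"delta_pos": [-0.0179, 0.0429, 0], "turn": 0, "fingers": 1}, {"delta_pos": [-0.0179, 0.0429, 0], "turn": 0, "fingers": 1}, {"delta_pos": [-0.0179, 0.0429, 0], "turn": 0, "fingers": 1}, {"delta_pos": [-0.0179, 0.0429, 0], "turn": 0, "fingers": 1}, {"delta_pos": [-0.0179, 0.0429, 0], "turn": 0, "fingers": 1}, {"delta_pos": [0, 0, 0], "turn": 0, "fingers": 1}, {"delta_pos": [0, 0, 0.05], "turn": 0, "fingers": 1}, {"delta_pos": [0, 0, 0.05], "turn": 0, "fingers": 1}, {"delta_pos": [0, 0, 0.02], "turn": 0, "fingers": 1}, {"delta_pos": [0, 0, 0], "turn": 0, "fingers": 1}])

```text
time: 36.12
tcp_pos: [0.5153, 0.3151, 0.1065]
ee_rot: [-0.001, 0.29, 0.957, -0.002]
contact_force: [-0.0, 0.6, 0.3]
grip_width: 0.0003
```

Run:
```python
from h import *
go(.5117,.3108,.064)
```

```text
tcp [0.5153 0.3151 0.1065] jaw yaw 56.3 t 36.125
tool shift [ 0.0006 -0.0054  0.0425]
```

>>> send_rows(deltas=[{"delta_pos": [0.0006, -0.0054, 0.01], "turn": 0, "fingers": 1}, {"delta_pos": [0, 0, 0.015], "turn": 0, "fingers": 1}, {"delta_pos": [0, 0, 0.008], "turn": 0, "fingers": 1}, {"delta_pos": [0, 0, 0.004], "turn": 0, "fingers": 1}, {"delta_pos": [0, 0, 0.004], "turn": 0, "fingers": 1}, {"delta_pos": [0, 0, 0.003], "turn": 0, "fingers": 1}, {"delta_pos": [0, 0, 0.002], "turn": 0, "fingers": 1}, {"delta_pos": [0, 0, 0], "turn": 0, "fingers": 1}])

```text
time: 37.12
tcp_pos: [0.5129, 0.3115, 0.0632]
ee_rot: [-0.001, 0.29, 0.957, 0.0]
contact_force: [-3.2, -1.1, 8.3]
grip_width: 0.0
```

>>> send_rows(deltas=[{"delta_pos": [0, 0, 0.001], "turn": 0, "fingers": 1}, {"delta_pos": [0, 0, 0.001], "turn": 0, "fingers": 1}, {"delta_pos": [0, 0, 0], "turn": 0, "fingers": 1}])

```text
time: 37.5
tcp_pos: [0.5129, 0.3116, 0.063]
ee_rot: [-0.001, 0.29, 0.957, 0.001]
contact_force: [-7.3, -3.5, 19.7]
grip_width: -0.0004
```

>>> send_rows(deltas=[{"delta_pos": [0, 0, -0.03], "turn": 0, "fingers": 1}, {"delta_pos": [0, 0, -0.05], "turn": 0, "fingers": 1}, {"delta_pos": [0, 0, -0.05], "turn": 0, "fingers": 1}, {"delta_pos": [0, -0.06, 0], "turn": 0, "fingers": 1}, {"delta_pos": [0, -0.06, 0], "turn": 0, "fingers": 1}, {"delta_pos": [0, -0.06, 0], "turn": 0, "fingers": 1}, {"delta_pos": [0, 0, 0], "turn": 0, "fingers": 1}])

```text
time: 38.38
tcp_pos: [0.4085, 0.1575, 0.1882]
ee_rot: [-0.005, 0.293, 0.956, 0.002]
contact_force: [0.2, 1.0, -0.2]
grip_width: -0.0001
```

Run:
```python
from h import *
d=cam('scene','s13.png'); go(.4,.1,.2)
b=cv2.imread('pics/s13.png')[160:340,160:450]
cv2.imwrite('pics/m13.png',cv2.resize(b,None,fx=2.7,fy=2.7,interpolation=cv2.INTER_CUBIC))
```

```text
tcp [0.4112 0.1605 0.1895] jaw yaw 56.1 t 38.425
tool shift [-0.0244 -0.0564 -0.0109]
```

View pics/m13.png

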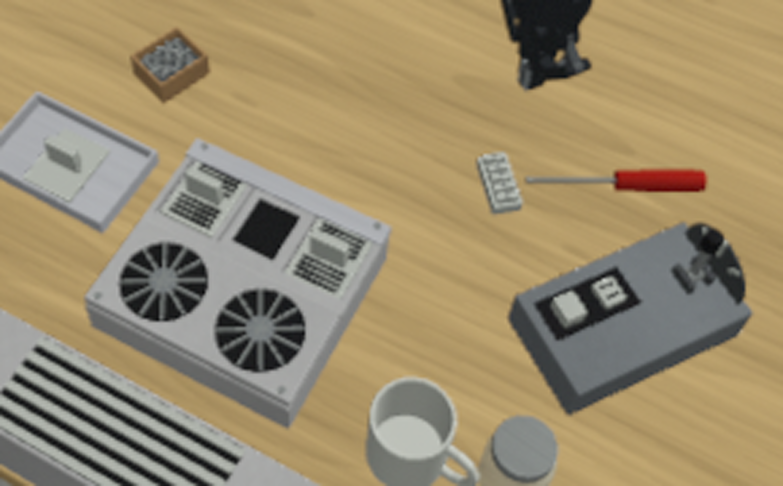

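Run:
```python
from h import *
d=cam('scene'); c=cam('top')
for p in((.4508,.379),(.4525,.382)):
    print([np.round(proj(d,[*p,z]),1) for z in(.062,.129)], np.round(np.subtract(proj(d,[p[0]+.0055,p[1]+.0083,.129]),proj(d,[*p,.129])),1))
print('obs knob',395+231/8,230+160/8,'obs bracket1 c',395+142/8,230+267/8, 'pred bracket1 (−y 12mm)',np.round(proj(d,[.4525+.01,.382-.0067,.066]),1))
job_done()
```

```text
[array([416.1, 260.9]), array([423.1, 248.7])] [2.4 3. ]
[array([417. , 261.9]), array([424. , 249.7])] [2.4 3. ]
obs knob 423.875 250.0 obs bracket1 c 412.75 263.375 pred bracket1 (−y 12mm) [413.8 263. ]
the job is handed in; nothing more can be done
```

The job is done and handed in at about 38 s of the 210 s allowed.

- **Stop key:** I pushed it to its end; it bottomed at 63 mm with about 15 N. This latched it so the run key could pop up.
- **Blanking plate:** There was one, in the -y end bay. I drew it out from under the lip, and it lies flat in the middle of the return tray.
- **Filter plates:** There were two on the bench. I tucked each under the lip and pressed it flat, one in the -y end bay and one in the +y end bay. The middle bay is empty.
- **Damper lever:** I set it straight up, then corrected it by about 3 mm at the knob after a first check showed it slightly too far open.
- **Run key:** I pushed it last, to its end; it bottomed at 63 mm with about 20 N.

The last scene picture shows both filter plates seated, the blanking plate in the tray, the stop key up and the run key down. The terminal block, screw box, screwdriver, mug and jar look undisturbed. The tape roll is outside that last picture.

- **Camera mismatch:** The two camera views disagreed by about 3–7 mm, so I used their average and checked it against the measured tool position.
- **Lever angle:** The lever checks put it within roughly 0.02–0.04 rad of upright, with no direct reading of the joint.
- **Seating height:** It was judged from contact forces, tool height and the pictures.

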